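# Hook a tray bracket into a slotted stand and lock it

### The arm

A 7-joint arm with a two-finger parallel gripper is mounted at the origin on a cart in front of the work surface, level with it; the furniture and walls round the work are solid. World frame = base frame: x ahead of the robot, y to its left, z up, the work surface at z = 0. Lengths are in m, angles in degrees, forces in N, time in s.
With the tool pointing down it reaches from about 0.425 to 0.875 m from the base axis. Payload 4.7 kg.
Tool frame: the origin (TCP) lies at the very end of the fingers, on their centre line; the grasp point (between the pads) lies 19 mm behind it; z points along the fingers, y is the direction in which the jaws open and shut (so a half turn about z gives the same grasp; the last joint's range is limited). The gripper opens to 87 mm and grips with 3 to 60 N. Pads are 19 mm wide; open, the fingers measure 117 mm over their backs; the gripper's body (75 mm by 190 mm) begins 51 mm behind the grasp point.
Start: joints at [-64.452, 18.392, -4.016, 83.108, 1.295, 78.541, -3.26], TCP at [0.272, 0.59, 0.223] pointing down, gripper open.
Joint ranges: [-163.93, 163.93], [-17.29, 119.83], [-79.2, 71.16], [3.27, 140.29], [-89.18, 269.18], [5.43, 117.66], [-154.24, 154.24]. Speed limits (degrees/s): [147.25, 147.25, 180, 180, 180, 180, 180].

### API

Orientations are given as [roll, pitch, yaw] about the fixed x, y, z axes, in that order (R = Rz(yaw) Ry(pitch) Rx(roll)).
In Python, from cell import env, read_camera gives the robot as it stands. The module is installed in compiled form; this text tells all that it offers.
- The arm moves only by the tool step_arm, never from a script. Its argument "steps" is one flat list of numbers, 7 for each row, row after row: the shift along the tool's x, y, z in m, then the turn, a rotation vector about the tool's x, y, z in rad, then the closure, from -1 (fully open) to 1 (shut), so that 0 is half open. A call has 1 to 5 rows; each row is the pose to reach, as a shift and turn from the pose commanded when the call began, along the tool's axes at that moment; what a row does not reach only later rows make up. A row lasts 1/8 s, in which the tool goes at most 62.5 mm and 10.7 degrees, less where a joint would pass 70% of its speed; a pose out of reach is approached as far as the arm can. A call with a gripper value outside its range is refused whole. The fingers move at their own pace and stop on an object; "newtons" is the grip in N (left out, the last holds). Time passes only in rows, so rows that repeat a pose let the fingers close. It gives the time, the measured TCP pose, the force and the opening at its end, in the units of the state.
- env.get_obs(): the state, without advancing time (a new reading comes with each control period).
- read_camera(name): name is "scene" or "top" or "wrist"; returns a dict with "color" (420x560x3 uint8, blue, green, red), "mtx" (3x3 intrinsics, pixels), "rvec" (rotation vector, rad) and "tvec" (3), from world to camera coordinates, as OpenCV has them; the wrist camera has in their place "mount" (4x4, takes a point from camera to tool coordinates, whose origin is the TCP and whose axes are the flange's). Camera axes: x right, y down, z forward; pixel columns grow to the right and rows downward; lengths in m; the calibration is good to about 2 mm. The wrist camera is an equidistant fisheye: a pixel r from the principal point sees the ray r / f radians off the axis. A picture is of the moment at which its call begins: read the wrist's pose just before it. There is no depth.
- env.sign_off(): hands the job in, once; it reports no verdict.
The state is a dict: "time_s": time; "qpos": joint angles; "joint_velocities": joint speeds; "effort": joint torques, N m; "tool_pos": TCP position; "tool_rot": TCP orientation; "force": force on the tool from outside, world axes, zero at the start; "wrist_torque": the same for the moment, N m; "grip_width": finger opening in m.
Only numpy, scipy, OpenCV 4.12 (cv2) and the standard library are available. Lean on these libraries where they do the work, as an engineer would, in place of code of your own. Each camera call takes 0.05 s, during which the arm holds its last target. There are 200 camera calls.

### The job

Take the blue tray bracket by its black upright handle, hook its two steel claws into the upper pair of long slots of the slotted stand, and press it down until it is fully home, so that the orange spring catch snaps out over the top edge of its back plate. Feel for the slots and the stop rather than forcing it (never more than 50 N), then let go; leave the bottle, the beaker and the timer where they are.

Things in the scene. Friction and masses are not known exactly. Their poses are not given: they have to be found in the camera images.
- bracket_grip (a point): Centre of the black handle of the blue tray bracket (160 g, loose, standing on its tray the way up it is to be mounted). x points to the bracket's back (claw side), y along its width, z up. Handle 24 mm in x, 12 mm in y (grip across y), free of other parts from 50 mm below to 20 mm above this point. Tray underside 125 mm below it, tray 90 mm deep, from x = -60 to +30 mm; back face at x = +30 mm.
- bracket_back (a point): Same bracket, same axes: middle of the back face's lower edge (30 mm behind and 125 mm below the handle centre). From here: back plate 6 mm thick, 104 wide, 75 high. Two steel claws at y = -40 and +40 mm, 5 mm thick in y: neck from the face to x = 12 mm, z = 48 to 64 mm; its last 6 mm carry a hook down to z = 36 mm (claw 28 mm high in all, 6 mm gap between hook and face).
- stand: Slotted stand, fixed. Origin on the bench below the middle of the frame's front face; -x is the front, y the width, z up; the mounted bracket's axes lie along the stand's. Foot 150 x 150 x 14 mm, x = -17 to +133 mm. Frame of two aluminium uprights (4 mm sheet, face at x = 0, at y = -40 and +40 mm), top nominally at z = 151 mm. Pressing bracket and stand together with over 50 N is damage.
- slots_nominal (a point): Point of the stand at x = 0, y = 0, z = 106 mm: nominal lower end of the two long slots (at y = -40 and +40 mm; each 11 mm wide, 34 mm high; the short slots below are too small). The frame is clamped firmly but by hand: slots, stop, catch and pin all sit together up to 16 mm higher or lower than nominal, which is not reported. Claws enter straight along +x until the back plate is flat on the face.
- seat_nominal (a point): Point of the stand at x = 0, y = 0, z = 58 mm: where the middle of the bracket back face's lower edge (handle centre 125 mm higher, 30 mm in front) comes at the hard stop, nominally (up to 16 mm higher or lower, as the frame). Once the claws are in, the bracket slides down, hooks behind the sheet, until the claw necks rest on the slots' lower ends; it enters 12 to 18 mm above the stop.
- catch (a joint): Orange spring catch, a nose 18 mm wide, 8 mm high at the middle of the frame, nominally z = 135 to 143 mm, 6 mm proud of the face. Value in m: 0 = out, grows as pushed back along +x (1.5 to 3 N). The back plate pushes it flush (6 mm); once the plate's top edge is below it, it snaps out over it (2 mm of room at the hard stop) and holds the bracket down.
- seat_pin (a joint): Brass spring pin, 10 mm across, on a black ledge low on the frame's front, under the mounted bracket. Value in m: 0 = up, grows as the bracket presses it down. Met 6 mm above the hard stop; pushes back with 3.5 N at first, 7.5 N at the stop (more than the bracket's weight). About 4 mm when the bracket is locked and released.
- amber_bottle: Amber glass reagent bottle with black cap, 66 mm across, 146 mm high, loose; origin at the centre of its underside. Bystander.
- beaker: Plastic beaker, 74 mm across, 93 mm high, loose; origin at the centre of its underside. Bystander.
- timer: Small white lab timer with buttons, 64 x 64 x 18 mm, loose; origin at the centre of its underside. Bystander.
Mind the look-alikes: they are no part of the job. What is shaped like the stand but pink is not meant. Of the things that look like the part that bears bracket_grip, the larger one is meant.

How it is judged (in metres and radians):
On the way, in this order (a step that is already met when the one before it is completed fails the run):
1. the bracket is picked up (handle centre more than 160 mm above the bench) (height (world z) of bracket_grip above 0.16 m), for 0.1 s.
2. both claws are through the long slots: back plate on the face of the stand (x of bracket_grip in the frame of stand between -0.034 and -0.024 m and y of bracket_grip in the frame of stand between -0.006 and 0.006 m and z of bracket_grip in the frame of stand between 0.165 and 0.225 m and x of bracket_back in the frame of stand between -0.005 and 0.004 m), for 0.1 s.
At the end, for the whole second after the job is handed in: The bracket hangs on the stand, upright within 0.12 rad, centred within 6 mm and its back plate within about 6 mm of the face, at rest; it keeps the brass pin down by more than 2.5 mm and the orange catch is fully out over the plate (within 1.5 mm) (value of joint seat_pin above 0.0025 m and value of joint catch below 0.0015 m and x of bracket_grip in the frame of stand between -0.036 and -0.024 m and y of bracket_grip in the frame of stand between -0.006 and 0.006 m and angle between bracket_grip's own z axis and vertical below 0.12 rad and linear speed of bracket below 0.02 m/s); the robot touches nothing.
It fails at once if bracket and stand are pressed together with more than 50 N (contact force between bracket and stand above 50 N).
It fails at once if the bottle, the beaker or the timer is moved by more than 30 mm (distance of any of amber_bottle, beaker, timer from where it was at the start of the episode above 0.03 m).
It also fails if it takes over 54 s, if anything falls off the work surface, if the arm or the gripper's body presses on something with over 40 N, if the wrist force passes 120 N, or if a joint passes its speed limit or range.

## Working session

There is one attempt and no reset: what is moved stays moved. The work goes in short steps, Python scripts to look and compute and a tool call to move; the robot and the scene stay as the last step left them, time stands still between calls to the robot, and variables do not carry over. Pictures are saved under pics/ and viewed, about 8 in all and at most 12, crops included, and the job is handed in when it is done.

Besides the shell and the picture viewer there is one more tool, called after ">>>" by a JSON object that holds its "method" and its "body", one argument or row to a line. step_arm: Moves the arm, as the interface text tells. Its arguments: {"type":"object","properties":{"steps":{"type":"array","items":{"type":"number"}},"newtons":{"type":"number"}},"required":["steps"]}

```bash
mkdir -p pics; cat > h.py <<'E'
import numpy as np, cv2
from cell import env, read_camera
def ray(c,uv):
    R=cv2.Rodrigues(np.array(c["rvec"],float))[0]; t=np.array(c["tvec"],float).ravel()
    p=cv2.undistortPoints(np.array([[uv]],float),np.array(c["mtx"],float),None)[0,0]
    return -R.T@t, R.T@np.array([p[0],p[1],1.])
def onz(c,uv,z):
    o,d=ray(c,uv); return o+d*(z-o[2])/d[2]
def two(c1,u1,c2,u2):
    o,d=ray(c1,u1);p,e=ray(c2,u2);s=np.linalg.lstsq(np.c_[d,-e],p-o,rcond=None)[0]
    a=o+d*s[0];b=p+e*s[1];return (a+b)/2,np.linalg.norm(a-b)
def proj(c,P):
    return cv2.projectPoints(np.array(P,float).reshape(-1,3),np.array(c["rvec"],float),np.array(c["tvec"],float),np.array(c["mtx"],float),None)[0][:,0]
E
python3 - <<'E'
from h import *
import pickle
o=env.get_obs();print(o)
C={n:read_camera(n) for n in("scene","top")}
pickle.dump(C,open("c.pkl","wb"))
for n in C: cv2.imwrite(f"pics/{n}0.png",cv2.resize(C[n]["color"],(800,600),interpolation=cv2.INTER_CUBIC))
for n in C: print(n,ray(C[n],(280,210)))
E
```

```text
{'time_s': 0.0, 'qpos': array([-64.45018137,  18.43887653,  -4.01402192,  83.17396131,
         1.29483476,  78.54090436,  -3.26135166]), 'joint_velocities': array([-0.02011791, -0.07165629, -0.06079034,  0.01583268,  0.0221921 ,
        0.08283614, -0.03650754]), 'effort': array([ 1.09165820e-03, -4.91306126e+01, -4.03330754e-01, -3.12517869e+01,
       -6.40367414e-02,  4.38136433e-02,  1.66299019e-04]), 'tool_pos': array([0.27187717, 0.58980654, 0.22147163]), 'tool_rot': array([-1.79891484e+02,  6.04167999e-03,  1.55257099e+02]), 'force': array([-0.51480104,  0.28932852,  0.64872962]), 'wrist_torque': array([ 0.00671892, -0.04547532, -0.04274799]), 'grip_width': 0.0867711563655924}
scene (array([-0.73161827,  0.93654039,  1.16569464]), array([ 0.68434265, -0.4602437 , -0.56563192]))
top (array([0.43616565, 0.04790505, 1.40185287]), array([ 0.10192802,  0.00484446, -0.99481861]))
```

View pics/scene0.png

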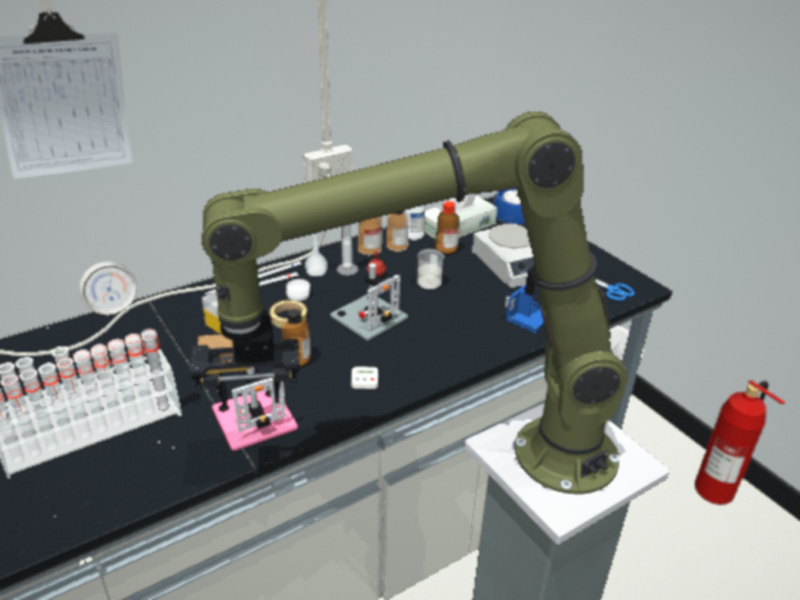

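View pics/top0.png

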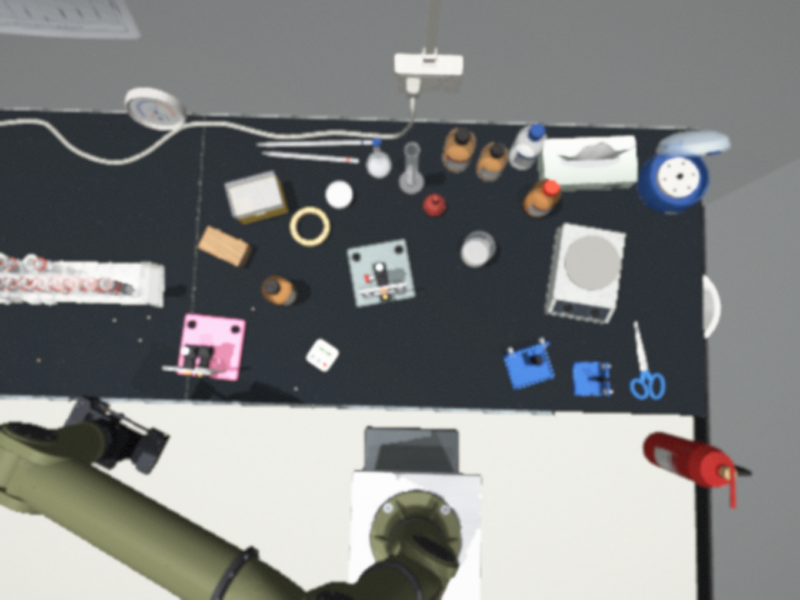

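The scene view shows the grey stand at about (370,315) and a blue bracket at (522,308). In the top view the grey stand is at (381,272), with its frame at the bottom edge. The larger blue bracket is at (528,362), claws pointing up, with a smaller look-alike at (592,378). Next I'll crop in on these.

```bash
python3 - <<'E'
from h import *
import pickle
C=pickle.load(open("c.pkl","rb"))
t=C["top"]["color"]
a=cv2.resize(t[225:290,335:435],(800,520),interpolation=cv2.INTER_CUBIC)
b=cv2.resize(t[160:220,235:300],(520,480),interpolation=cv2.INTER_CUBIC)
s=C["scene"]["color"]
b2=cv2.resize(s[185:240,225:290],(520,440),interpolation=cv2.INTER_CUBIC)
cv2.imwrite("pics/a.png",a)
cv2.imwrite("pics/b.png",cv2.resize(np.hstack([np.vstack([b,]),np.vstack([b2,np.zeros((40,520,3),np.uint8)])]),(800,369)))
def quad(m,c,z,name):
    n,l,st,ce=cv2.connectedComponentsWithStats(m)
    for i in range(1,n):
        if st[i,4]>150:
            cs=cv2.findContours((l==i).astype(np.uint8),0,1)[0][0]
            r=cv2.minAreaRect(cs); print(name,st[i],r,[onz(c,p,z)[:2].round(4) for p in cv2.boxPoints(r)])
h=cv2.cvtColor(t,cv2.COLOR_BGR2HSV)
m=cv2.inRange(h,(100,140,60),(125,255,255)); m[:225]=0
quad(m,C["top"],0.01,"blue")
reg=np.zeros_like(m); reg[160:220,235:300]=255
quad(cv2.inRange(h,(60,10,80),(110,80,255))&reg,C["top"],0.014,"foot")
E
```

```text
blue [352 241  36  32 720] ((369.1726379394531, 255.85231018066406), (26.3078556060791, 30.245084762573242), 72.6459732055664) [array([ 0.4503, -0.2031]), array([ 0.4857, -0.3064]), array([ 0.397 , -0.3349]), array([ 0.3621, -0.2322])]
blue [400 253  27  25 527] ((413.0, 265.0), (24.0, 26.0), 90.0) [array([ 0.4371, -0.3794]), array([ 0.4399, -0.4725]), array([ 0.3549, -0.472 ]), array([ 0.3521, -0.3795])]
blue [440 260  26  20 330] ((452.5, 269.5), (19.0, 25.0), 90.0) [array([ 0.4165, -0.5224]), array([ 0.4192, -0.6117]), array([ 0.352 , -0.6108]), array([ 0.3493, -0.5218])]
foot [ 242  167   49   49 1482] ((266.1342468261719, 190.59396362304688), (43.272544860839844, 43.620113372802734), 79.99201965332031) [array([0.709, 0.201]), array([0.7418, 0.0456]), array([0.5865, 0.0139]), array([0.5543, 0.1677])]
```

View pics/a.png

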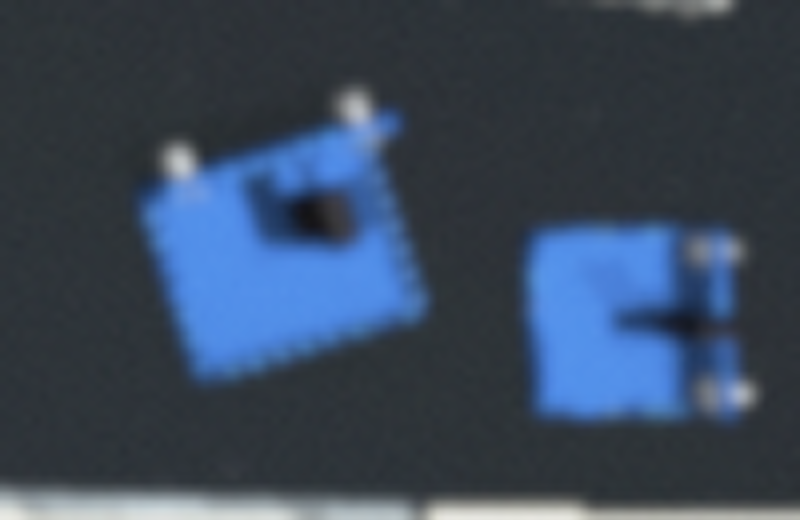

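View pics/b.png

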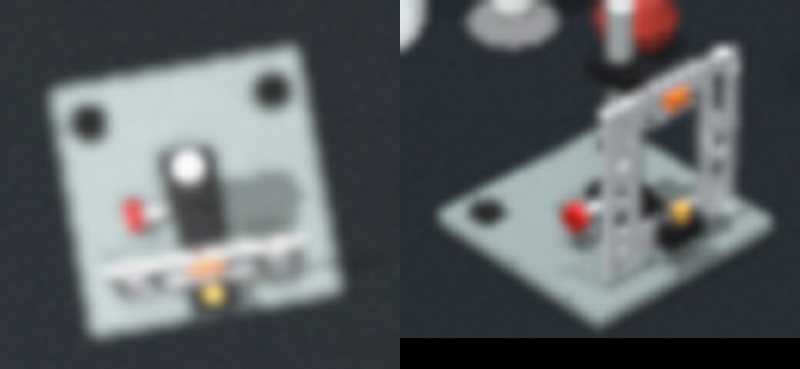

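The crops show three things:
- **Larger bracket:** claws at crop (180,162) and (352,105), handle top near (325,215), yaw about 18.5°.
- **Stand:** yaw about 11.8°, front towards the robot.
- **Catch:** orange at scene pixel ~(270,201).

Next I'll work out positions and plan the first move.

```bash
cat >> h.py <<'E'
from scipy.spatial.transform import Rotation as Ro
def plan(x,y,z,yaw,rows=5,frm=None):
    o=env.get_obs(); 
    R0=Ro.from_euler("xyz",o["tool_rot"],degrees=True); p0=np.array(o["tool_pos"])
    R1=Ro.from_euler("xyz",[180,0,yaw],degrees=True)
    d=R0.inv().apply(np.array([x,y,z])-p0); w=(R0.inv()*R1).as_rotvec()
    print("delta",d.round(4),"turn",w.round(4),"deg",np.degrees(np.linalg.norm(w)).round(1), "t",o["time_s"],"F",np.round(o["force"],1),"w",round(o["grip_width"],4))
E
python3 - <<'E'
from h import *
import pickle
C=pickle.load(open("c.pkl","rb"));T,S=C["top"],C["scene"]
print("handle",onz(T,(375.6,251.9),.145))
for u in((180,162),(352,105)): print("claw",onz(T,(335+u[0]/8,225+u[1]/8),.06))
def cen(c,lo,hi,box):
    h=cv2.cvtColor(c["color"],cv2.COLOR_BGR2HSV);m=cv2.inRange(h,lo,hi);k=np.zeros_like(m);x0,y0,x1,y1=box;k[y0:y1,x0:x1]=1
    m=m*k;ys,xs=np.nonzero(m);print(len(xs));return xs.mean(),ys.mean()
a=cen(T,(5,120,150),(16,255,255),(235,160,300,220));b=cen(S,(5,120,150),(16,255,255),(260,190,290,215))
print(a,b,"catch",two(T,a,S,b))
a=cen(T,(18,110,150),(32,255,255),(235,160,300,220));b=cen(S,(16,110,130),(32,255,255),(260,205,290,230))
print(a,b,"pin",two(T,a,S,b))
plan(.42,.42,.30,107); plan(.56,.2,.32,62);plan(.6,-.05,.32,40)
E
```

```text
handle [ 0.43817279 -0.25906263  0.145     ]
claw [ 0.45930609 -0.21709278  0.06      ]
claw [ 0.48614639 -0.29125364  0.06      ]
0
11
 ** On entry to DLASCL parameter number  4 had an illegal value
 ** On entry to DLASCL parameter number  4 had an illegal value
 ** On entry to DLASCL parameter number  4 had an illegal value
 ** On entry to DLASCL parameter number  4 had an illegal value
 ** On entry to DLASCL parameter number  5 had an illegal value
 ** On entry to DLASCL parameter number  4 had an illegal value<stdin>:8: RuntimeWarning: Mean of empty slice.
  ret = ret.dtype.type(ret / rcount)
Traceback (most recent call last):
  File "h.py", line 10, in two
    o,d=ray(c1,u1);p,e=ray(c2,u2);s=np.linalg.lstsq(np.c_[d,-e],p-o,rcond=None)[0]
                                    ~~~~~~~~~~~~~~~^^^^^^^^^^^^^^^^^^^^^^^^^^^^
numpy.linalg.LinAlgError: SVD did not converge in Linear Least Squares
```

```bash
python3 - <<'E'
from h import *
import pickle
C=pickle.load(open("c.pkl","rb"));T,S=C["top"],C["scene"]
print("catch",two(T,(268.1,203),S,(269.5,200.4)),"pin",two(T,(269.1,207.3),S,(270.2,219)))
u=np.array([360,127])/8
# frame top corners scene: left (605,112)/right(725,55); top left (110,272) right (303,240)
k=1040/800
for s,t in(((612,108),(110,268)),((725,55),(303,238))):
    print("corner",two(T,(t[0]*k/8+235-.5,t[1]*k/8+160-.5),S,((s[0]*k-520)/8+225-.5,s[1]*k/8+185-.5)))
plan(.42,.42,.30,107); plan(.56,.2,.32,62);plan(.6,-.05,.32,40)
E
```

```text
catch (array([0.58875951, 0.09478599, 0.1328295 ]), np.float64(0.0017739838833274177)) pin (array([0.58331388, 0.09372439, 0.05271757]), np.float64(0.001861726873554375))
corner (array([0.58445857, 0.14424596, 0.14519439]), np.float64(0.001887778255241892))
corner (array([0.60756192, 0.0458393 , 0.13619631]), np.float64(0.007216543389930485))
delta [-0.2056 -0.0924 -0.0783] turn [-0.0016  0.0009  0.8423] deg 48.3 t 0.1 F [-0.3 -0.1  0.2] w 0.087
delta [-0.4248 -0.2337 -0.098 ] turn [-1.3000e-03  1.5000e-03  1.6277e+00] deg 93.3 t 0.1 F [-0.3 -0.1  0.2] w 0.087
delta [-0.5658 -0.444  -0.0976] turn [-1.0000e-03  1.9000e-03  2.0117e+00] deg 115.3 t 0.1 F [-0.3 -0.1  0.2] w 0.087
```

>>> {"method": "step_arm", "body": {
  "steps": [-0.04,-0.02,-0.03,0,0,0.165,-1,-0.08,-0.04,-0.06,0,0,0.335,-1,-0.12,-0.06,-0.08,0,0,0.505,-1,-0.165,-0.075,-0.08,0,0,0.675,-1,-0.206,-0.092,-0.08,0,0,0.84,-1]
}}

```text
time_s: 0.72
tool_pos: [0.4218, 0.4192, 0.3025]
tool_rot: [180.0, 0.0, 106.8]
force: [0.4, 0.3, 0.1]
grip_width: 0.0869
```

```bash
python3 - <<'E'
from h import *
plan(.56,.2,.32,62);plan(.6,-.05,.32,40);plan(.437,-.262,.32,18.5)
E
```

```text
delta [-0.2498  0.069  -0.0174] turn [2.000e-04 0.000e+00 7.818e-01] deg 44.8 t 0.725 F [0.4 0.3 0.1] w 0.0869
delta [-0.5006  0.0351 -0.0174] turn [2.0000e-04 0.0000e+00 1.1658e+00] deg 66.8 t 0.725 F [0.4 0.3 0.1] w 0.0869
delta [-0.6565 -0.1822 -0.0174] turn [ 2.000e-04 -0.000e+00  1.541e+00] deg 88.3 t 0.725 F [0.4 0.3 0.1] w 0.0869
```

>>> {"method": "step_arm", "body": {
  "steps": [-0.05,0.015,-0.005,0,0,0.155,-1,-0.1,0.03,-0.01,0,0,0.31,-1,-0.15,0.045,-0.015,0,0,0.47,-1,-0.2,0.06,-0.017,0,0,0.63,-1,-0.25,0.069,-0.017,0,0,0.78,-1]
}}

```text
time_s: 1.35
tool_pos: [0.561, 0.2005, 0.3193]
tool_rot: [-180.0, 0.0, 62.1]
force: [0.5, 0.7, -0.3]
grip_width: 0.0871
```

```bash
python3 - <<'E'
from h import *
plan(.58,-.05,.32,40);plan(.437,-.262,.32,18.5)
E
```

```text
delta [-0.2126  0.1338 -0.0007] turn [0.000e+00 2.000e-04 3.866e-01] deg 22.1 t 1.35 F [ 0.5  0.7 -0.3] w 0.0871
delta [-0.4668  0.1064 -0.0006] turn [0.000e+00 2.000e-04 7.618e-01] deg 43.6 t 1.35 F [ 0.5  0.7 -0.3] w 0.0871
```

>>> {"method": "step_arm", "body": {
  "steps": [-0.045,0.027,0,0,0,0.09,-1,-0.09,0.054,0,0,0,0.18,-1,-0.14,0.08,0,0,0,0.28,-1,-0.19,0.11,0,0,0,0.36,-1,-0.245,0.127,0,0,0,0.44,-1]
}}

```text
time_s: 1.98
tool_pos: [0.5593, -0.0759, 0.319]
tool_rot: [180.0, 0.0, 37.1]
force: [0.0, -1.3, 0.4]
grip_width: 0.087
```

```bash
python3 - <<'E'
from h import *
plan(.437,-.262,.28,18.5)
E
```

```text
delta [-0.2097  0.0748  0.0391] turn [2.000e-04 6.000e-04 3.242e-01] deg 18.6 t 1.975 F [ 0.  -1.3  0.4] w 0.087
```

>>> {"method": "step_arm", "body": {
  "steps": [-0.05,0.018,0.01,0,0,0.08,-1,-0.105,0.038,0.02,0,0,0.16,-1,-0.16,0.057,0.03,0,0,0.24,-1,-0.21,0.075,0.039,0,0,0.324,-1,-0.21,0.075,0.039,0,0,0.324,-1]
}}

```text
time_s: 2.6
tool_pos: [0.4339, -0.2651, 0.2801]
tool_rot: [-180.0, 0.0, 18.1]
force: [0.9, 0.3, 0.7]
grip_width: 0.087
```

```bash
cat >> h.py <<'E'
def wray(c,o,uv):
    K=np.array(c["mtx"],float);x=(uv[0]-K[0,2])/K[0,0];y=(uv[1]-K[1,2])/K[1,1];r=np.hypot(x,y)
    d=np.array([np.sin(r)*x/r,np.sin(r)*y/r,np.cos(r)]);M=np.array(c["mount"])
    R=Ro.from_euler("xyz",o["tool_rot"],degrees=True)
    return R.apply(M[:3,3])+o["tool_pos"],R.apply(M[:3,:3]@d)
def wonz(c,o,uv,z):
    p,d=wray(c,o,uv);return p+d*(z-p[2])/d[2]
def wshot(name):
    o=env.get_obs();c=read_camera("wrist");cv2.imwrite(f"pics/{name}.png",c["color"])
    import pickle;pickle.dump((c,o),open(name+".pkl","wb"));return c,o
E
python3 - <<'E'
from h import *
c,o=wshot("w1");print(o["tool_pos"],o["tool_rot"],c["mtx"],c["mount"]); plan(.437,-.262,.28,18.5)
E
```

```text
[ 0.43394835 -0.26509368  0.28007365] [-1.79968445e+02  4.29107502e-02  1.81263264e+01] [[325.1922621    0.         281.77899615]
 [  0.         325.1922621  212.16462412]
 [  0.           0.           1.        ]] [[ 4.14307997e-04 -9.62923884e-01 -2.69772908e-01  7.32375901e-02]
 [ 9.99999539e-01  6.32593449e-04 -7.22205712e-04  4.45668453e-04]
 [ 8.66085704e-04 -2.69772485e-01  9.62923702e-01 -1.62931861e-01]
 [ 0.00000000e+00  0.00000000e+00  0.00000000e+00  1.00000000e+00]]
delta [0.001  0.     0.0003] turn [-0.0011 -0.0004 -0.0015] deg 0.1 t 2.65 F [ 0.5  0.7 -0.1] w 0.0865
```

View pics/w1.png

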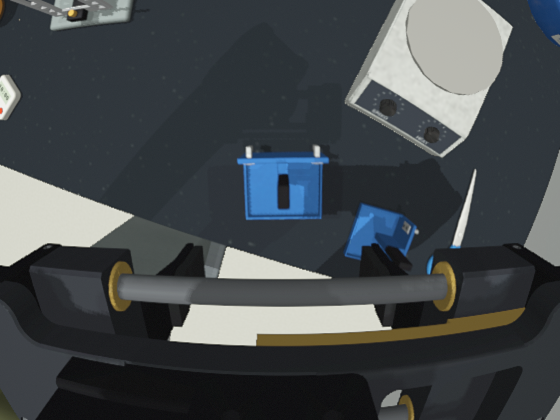

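The wrist view shows the larger bracket square to the tool: plate top edge from (238,159) to (327,159), claws at (249,152) and (317,152), handle top about (283,175)–(283,208).

```bash
python3 - <<'E'
from h import *
import pickle
c,o=pickle.load(open("w1.pkl","rb"));b=c["color"]
h=cv2.cvtColor(b,cv2.COLOR_BGR2HSV);m=cv2.inRange(h,(100,140,60),(125,255,255));
R=m[145:225,232:335];
for r in range(150,166):
    x=np.nonzero(m[r,232:335])[0]; 
    if len(x): print(r,x[0]+232,x[-1]+232,len(x),end='; ')
print()
for col in (240,243,260,300,322,326): 
    y=np.nonzero(m[145:225,col])[0]+145; print(col,y[0],y[-1],len(y),end='; ')
print()
g=cv2.cvtColor(b,cv2.COLOR_BGR2GRAY)[165:225,270:298]; ys,xs=np.nonzero(g<45); print("handle",xs.min()+270,xs.max()+270,ys.min()+165,ys.max()+165,xs.mean()+270)
for n,uv,z in(("pl",(238,157.5),.075),("pr",(327,157.5),.075),("cl",(249,149),.06),("cr",(317,149),.06),("h",(283.5,178),.145),("h2",(283.5,208),.145)):
    print(n,wonz(c,o,uv,z).round(4))
E
```

```text
152 264 312 49; 153 253 321 61; 154 244 323 64; 155 243 324 66; 156 241 326 71; 157 240 327 75; 158 237 328 87; 159 237 328 92; 160 237 328 92; 161 237 328 92; 162 237 328 80; 163 238 327 65; 164 239 313 62; 165 244 322 73; 
240 157 164 8; 243 155 174 17; 260 153 219 67; 300 152 218 67; 322 154 179 23; 326 156 163 8; 
handle 278 288 175 207 283.1300578034682
pl [ 0.4514 -0.2069  0.075 ]
pr [ 0.483  -0.3033  0.075 ]
cl [ 0.4628 -0.215   0.06  ]
cr [ 0.4878 -0.2911  0.06  ]
h [ 0.4559 -0.2597  0.145 ]
h2 [ 0.4286 -0.2687  0.145 ]
```

>>> {"method": "step_arm", "body": {
  "steps": [0.006,0,0.055,0,0,0,-1,0.006,0,0.115,0,0,0,-1,0.006,0,0.16,0,0,0,-1,0.006,0,0.174,0,0,0,-1,0.006,0,0.174,0,0,0,-1],
  "newtons": 40
}}

```text
time_s: 3.28
tool_pos: [0.4439, -0.2582, 0.1066]
tool_rot: [-180.0, 0.0, 18.7]
force: [-0.4, -0.5, 0.5]
grip_width: 0.0869
```

>>> {"method": "step_arm", "body": {
  "steps": [0,0,0,0,0,0,1,0,0,0,0,0,0,1,0,0,0,0,0,0,1,0,0,0,0,0,0,1]
}}

```text
time_s: 3.78
tool_pos: [0.4436, -0.2589, 0.107]
tool_rot: [180.0, -0.1, 18.7]
force: [0.3, -0.6, 0.4]
grip_width: 0.055
```

>>> {"method": "step_arm", "body": {
  "steps": [-0.004,0,0,0,0,0,1,-0.004,0,0,0,0,0,1,-0.004,0,0,0,0,0,1,-0.004,0,0,0,0,0,1,-0.004,0,0,0,0,0,1]
}}

```text
time_s: 4.4
tool_pos: [0.4394, -0.2599, 0.1064]
tool_rot: [-180.0, 0.0, 18.7]
force: [0.3, 0.2, -1.9]
grip_width: 0.0117
```

>>> {"method": "step_arm", "body": {
  "steps": [0,0,0,0,0,0,1,0,0,0,0,0,0,1,0,0,0,0,0,0,1]
}}

```text
time_s: 4.78
tool_pos: [0.4395, -0.26, 0.1064]
tool_rot: [-180.0, 0.0, 18.7]
force: [0.7, -0.4, -1.4]
grip_width: 0.0118
```

>>> {"method": "step_arm", "body": {
  "steps": [0,0,-0.03,0,0,0,1,0,0,-0.08,0,0,0,1,0,0,-0.125,0,0,0,1,0,0,-0.15,0,0,0,1]
}}

```text
time_s: 5.28
tool_pos: [0.4402, -0.2606, 0.2591]
tool_rot: [179.9, -0.2, 18.7]
force: [-0.8, -0.1, -2.9]
grip_width: 0.0118
```

```bash
python3 - <<'E'
from h import *
plan(.475,.071,.25,11.8)
E
```

```text
delta [ 0.139  -0.3031  0.0091] turn [ 0.0014 -0.0032  0.1197] deg 6.9 t 5.275 F [-0.8 -0.1 -2.9] w 0.0118
```

>>> {"method": "step_arm", "body": {
  "steps": [0.02,-0.045,0,0,0,0.02,1,0.045,-0.098,0,0,0,0.045,1,0.07,-0.15,0.003,0,0,0.07,1,0.095,-0.205,0.005,0,0,0.09,1,0.115,-0.25,0.008,0,0,0.12,1]
}}

```text
time_s: 5.9
tool_pos: [0.4683, 0.0162, 0.2486]
tool_rot: [-180.0, -0.0, 11.8]
force: [0.6, -0.3, -2.0]
grip_width: 0.0116
```

>>> {"method": "step_arm", "body": {
  "steps": [0.012,-0.028,0,0,0,0,1,0.02,-0.05,0,0,0,0,1,0.02,-0.055,0,0,0,0,1,0.02,-0.055,0,0,0,0,1]
}}

```text
time_s: 6.4
tool_pos: [0.4766, 0.0707, 0.2485]
tool_rot: [180.0, 0.0, 11.8]
force: [1.4, -0.7, -0.9]
grip_width: 0.0119
```

```bash
python3 - <<'E'
from h import *
c,o=wshot("w2");print(o["tool_pos"],o["tool_rot"]); plan(.475,.071,.20,11.8)
C={n:read_camera(n)["color"] for n in("scene","top")}
a=cv2.resize(C["scene"][170:245,215:315],(500,375),interpolation=cv2.INTER_CUBIC)
w=c["color"][0:300,:]
cv2.imwrite("pics/w2v.png",c["color"]); cv2.imwrite("pics/s2.png",a)
E
```

```text
[0.47661041 0.07071018 0.24845405] [1.79972094e+02 2.51271931e-02 1.17711440e+01]
delta [-0.0015 -0.0012  0.0486] turn [ 0.0004  0.0001 -0.0016] deg 0.1 t 6.45 F [ 0.2  0.2 -1.6] w 0.0119
```

View pics/w2v.png

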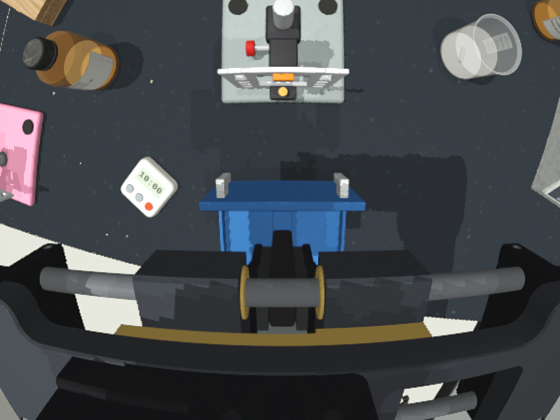

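The wrist view shows the bracket held square (claws at (223,186) and (342,186)). The stand frame top is along row 70 from (219) to (348), the catch at (283,77) and the pin at (283,92).

```bash
python3 - <<'E'
from h import *
import pickle
c,o=pickle.load(open("w2.pkl","rb"));C=pickle.load(open("c.pkl","rb"))
h=cv2.cvtColor(c["color"],cv2.COLOR_BGR2HSV)
def blob(lo,hi,b):
    m=cv2.inRange(h,lo,hi);ys,xs=np.nonzero(m[b[1]:b[3],b[0]:b[2]]);print(len(xs),xs.min()+b[0],xs.max()+b[0],ys.min()+b[1],ys.max()+b[1]);return xs.mean()+b[0],ys.mean()+b[1]
ca=blob((5,150,150),(17,255,255),(265,65,300,85));pi=blob((18,100,120),(32,255,255),(270,84,297,102))
def multi(rays):
    A=np.zeros((3,3));b=np.zeros(3)
    for p,d in rays:
        d=d/np.linalg.norm(d);M=np.eye(3)-np.outer(d,d);A+=M;b+=M@p
    x=np.linalg.solve(A,b);return x.round(4),[np.linalg.norm(np.cross(d/np.linalg.norm(d),x-p)).round(4) for p,d in rays]
print(ca,pi)
for n,w,t,s in(("catch",ca,(268.1,203),(269.5,200.4)),("pin",pi,(269.1,207.3),(270.2,219))):
    rw,rt,rs=wray(c,o,w),ray(C["top"],t),ray(C["scene"],s)
    print(n,multi([rw,rt,rs]),multi([rw,rs]),multi([rw,rt]))
yaw=np.radians(11.8)
f=[wonz(c,o,u,.014) for u in((221.5,102.5),(344.5,102.5))];print("foot front",f)
d=f[0]-f[1];print("yaw",np.degrees(np.arctan2(-d[0],d[1])),np.linalg.norm(d),"mid",(f[0]+f[1])/2)
for z in(.140,.145,.151,.157):
    g=[wonz(c,o,u,z) for u in((219,70),(349,70))];print(z,np.linalg.norm(g[0]-g[1]),(g[0]+g[1])/2)
# claws in hand; claw top z = TCP+.0186-.125+.064
z=o["tool_pos"][2]+.0186-.061
g=[wonz(c,o,u,z) for u in((223,180),(342,180))];R=Ro.from_euler("xyz",o["tool_rot"],degrees=True)
print("claw tool",[R.inv().apply(q-o["tool_pos"]).round(4) for q in g])
z=o["tool_pos"][2]+.0186-.05
g=[wonz(c,o,u,z) for u in((200.5,205),(365,205))];print("plate top front edge corners tool",[R.inv().apply(q-o["tool_pos"]).round(4) for q in g])
E
```

```text
80 273 293 73 80
80 278 287 87 96
(np.float64(283.2875), np.float64(77.25)) (np.float64(282.425), np.float64(91.2125))
catch (array([0.5885, 0.0939, 0.1325]), [np.float64(0.0019), np.float64(0.0003), np.float64(0.0018)]) (array([0.5887, 0.0937, 0.1323]), [np.float64(0.0018), np.float64(0.0018)]) (array([0.5862, 0.0927, 0.146 ]), [np.float64(0.001), np.float64(0.001)])
pin (array([0.5835, 0.093 , 0.0523]), [np.float64(0.0011), np.float64(0.0007), np.float64(0.0014)]) (array([0.584 , 0.0929, 0.052 ]), [np.float64(0.0012), np.float64(0.0012)]) (array([0.5802, 0.0917, 0.08  ]), [np.float64(0.0005), np.float64(0.0005)])
foot front [array([0.55976058, 0.16257162, 0.014     ]), array([0.59043602, 0.01627455, 0.014     ])]
yaw 11.842169503217614 0.14947846975043555 mid [0.5750983  0.08942309 0.014     ]
0.14 0.10787606549202867 [0.59425246 0.09298261 0.14      ]
0.145 0.10588832743614549 [0.59340983 0.09283988 0.145     ]
0.151 0.10350304176908563 [0.59239867 0.09266861 0.151     ]
0.157 0.1011177561020258 [0.59138752 0.09249734 0.157     ]
claw tool [array([ 0.0373, -0.0377,  0.0424]), array([0.0374, 0.0393, 0.0424])]
plate top front edge corners tool [array([ 0.0235, -0.0508,  0.0314]), array([0.0235, 0.0528, 0.0314])]
```

>>> {"method": "step_arm", "body": {
  "steps": [0,0.001,0.04,0,0,0,1,0.01,0.001,0.07,0,0,0,1,0.03,0.001,0.076,0,0,0,1,0.05,0.001,0.076,0,0,0,1,0.058,0.001,0.076,0,0,0,1]
}}

```text
time_s: 7.18
tool_pos: [0.5345, 0.0816, 0.1725]
tool_rot: [180.0, -0.0, 11.7]
force: [0.2, 0.5, -0.4]
grip_width: 0.0119
```

```bash
cat >> h.py <<'E'
def st():
    o=env.get_obs();p=o["tool_pos"];c,s=np.cos(np.radians(11.8)),np.sin(np.radians(11.8));f=o["force"]
    print("t",o["time_s"],"x_to_face %.4f y %.4f z %.4f"%(c*p[0]+s*p[1]-.5982+.0295,-s*p[0]+c*p[1]+.0296,p[2]),"rot",np.round(o["tool_rot"],2),"F along/lat/z",np.round([c*f[0]+s*f[1],-s*f[0]+c*f[1],f[2]],1))
E
python3 - <<'E'
from h import *
st();c,o=wshot("w3");s=read_camera("scene")["color"]
cv2.imwrite("pics/m3.png",np.vstack([cv2.resize(c["color"][30:210,180:385],(680,597))]))
a=cv2.resize(s[180:240,220:300],(680,510),interpolation=cv2.INTER_CUBIC);cv2.imwrite("pics/s3.png",a)
E
```

```text
t 7.175 x_to_face -0.0288 y 0.0001 z 0.1725 rot [179.97  -0.    11.71] F along/lat/z [ 0.3  0.4 -0.4]
```

View pics/m3.png

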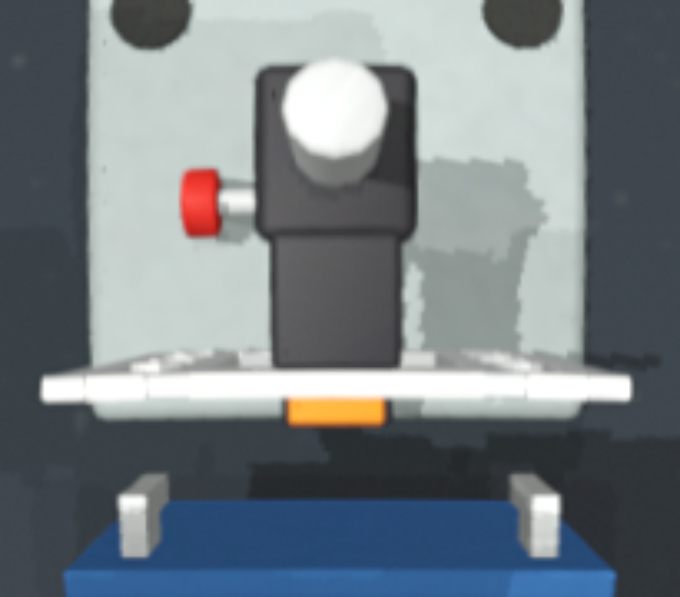

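The crop shows claws at (139,525) and (541,525), the frame top front edge from (42,400) to (631,400), and the catch at x 287–386. Lateral centring is good to within about 0.7 mm. I'll get the height from the change of scale between the two wrist views.

```bash
python3 - <<'E'
from h import *
import pickle
V={n:pickle.load(open(n+".pkl","rb")) for n in("w2","w3")}
def edges(n,r0,r1,ctr):
    c,o=V[n];g=cv2.cvtColor(c["color"],cv2.COLOR_BGR2GRAY)
    hs=cv2.cvtColor(c["color"],cv2.COLOR_BGR2HSV);m=cv2.inRange(hs,(4,140,140),(18,255,255))
    for r in range(r0,r1):
        x=np.nonzero(g[r,180:390]>175)[0]+180
        y=np.nonzero(m[r,265:300])[0]+265
        print(n,r,(x[0],x[-1],len(x)) if len(x) else None,(y[0],y[-1]) if len(y) else None)
edges("w2",65,82,283);edges("w3",138,162,282)
E
```

```text
w2 65 (np.int64(223), np.int64(341), 61) None
w2 66 (np.int64(223), np.int64(341), 62) None
w2 67 (np.int64(223), np.int64(341), 108) None
w2 68 (np.int64(222), np.int64(343), 122) None
w2 69 (np.int64(218), np.int64(348), 131) None
w2 70 (np.int64(218), np.int64(348), 131) None
w2 71 (np.int64(218), np.int64(348), 131) None
w2 72 (np.int64(218), np.int64(348), 98) None
w2 73 (np.int64(218), np.int64(347), 28) (np.int64(273), np.int64(291))
w2 74 (np.int64(274), np.int64(291), 15) (np.int64(273), np.int64(293))
w2 75 (np.int64(235), np.int64(331), 39) (np.int64(273), np.int64(293))
w2 76 (np.int64(235), np.int64(330), 48) (np.int64(273), np.int64(293))
w2 77 (np.int64(236), np.int64(330), 57) (np.int64(273), np.int64(293))
w2 78 (np.int64(223), np.int64(330), 61) (np.int64(273), np.int64(293))
w2 79 (np.int64(223), np.int64(341), 43) (np.int64(273), np.int64(293))
w2 80 (np.int64(223), np.int64(342), 27) (np.int64(274), np.int64(292))
w2 81 (np.int64(223), np.int64(342), 39) None
w3 138 (np.int64(208), np.int64(338), 59) None
w3 139 (np.int64(208), np.int64(342), 62) None
w3 140 (np.
[... 366 characters left out ...]
None
w3 148 (np.int64(192), np.int64(369), 178) None
w3 149 (np.int64(193), np.int64(369), 177) None
w3 150 (np.int64(193), np.int64(369), 172) None
w3 151 (np.int64(207), np.int64(354), 131) (np.int64(267), np.int64(295))
w3 152 (np.int64(209), np.int64(352), 128) (np.int64(266), np.int64(295))
w3 153 (np.int64(209), np.int64(351), 127) (np.int64(267), np.int64(295))
w3 154 (np.int64(210), np.int64(294), 48) (np.int64(267), np.int64(295))
w3 155 (np.int64(268), np.int64(294), 27) (np.int64(267), np.int64(295))
w3 156 (np.int64(268), np.int64(293), 26) (np.int64(267), np.int64(295))
w3 157 None (np.int64(267), np.int64(294))
w3 158 None None
w3 159 None None
w3 160 None None
w3 161 None None
```

```bash
python3 - <<'E'
from h import *
import pickle
V={n:pickle.load(open(n+".pkl","rb")) for n in("w2","w3")}
def tri(u2,u3):
    o,d=wray(*V["w2"],u2);p,e=wray(*V["w3"],u3);s=np.linalg.lstsq(np.c_[d,-e],p-o,rcond=None)[0];a=o+d*s[0];b=p+e*s[1];return (a+b)/2,np.linalg.norm(a-b)
for a,b in(((217.5,72.5),(192.5,150.5)),((348.5,72.5),(369.5,150.5)),((217.5,68.5),(192.5,143)),((348.5,68.5),(369.5,143)),((283,80.7),(281,157.5))): print(tri(a,b))
for z in np.arange(.130,.170,.004):
    w=[np.linalg.norm(wonz(*V[n],u)-wonz(*V[n],v)) if 0 else np.linalg.norm(wonz(*V[n],u,z)-wonz(*V[n],v,z)) for n,u,v in(("w2",(217.5,72),(348.5,72)),("w3",(192.5,149),(369.5,149)))];print(round(z,3),np.round(w,4),(w[0]-w[1]).round(5))
st()
E
```

```text
(array([0.5804843 , 0.14595734, 0.14276058]), np.float64(1.5801156106079408e-05))
(array([0.60237651, 0.04092162, 0.14323082]), np.float64(0.0004563347939679212))
(array([0.5844758 , 0.14783619, 0.1381138 ]), np.float64(0.00021627195854863313))
(array([0.60678327, 0.04077517, 0.13853262]), np.float64(0.00030465821456618575))
(array([0.58497424, 0.09203321, 0.1290803 ]), np.float64(0.00023150989643399192))
0.13 [0.1127 0.1142] -0.0015
0.134 [0.1111 0.112 ] -0.00088
0.138 [0.1095 0.1098] -0.00026
0.142 [0.1079 0.1076] 0.00036
0.146 [0.1063 0.1053] 0.00098
0.15 [0.1047 0.1031] 0.0016
0.154 [0.1031 0.1009] 0.00222
0.158 [0.1015 0.0987] 0.00284
0.162 [0.0999 0.0964] 0.00346
0.166 [0.0983 0.0942] 0.00409
0.17 [0.0967 0.092 ] 0.00471
t 7.275 x_to_face -0.0291 y 0.0004 z 0.1726 rot [179.98  -0.    11.74] F along/lat/z [-0.6 -0.8 -1.9]
```

Frame top is about 0.141, so the offset is about −8 mm. I'll advance carefully and feel for contact, which at the sheet would show at about −12 mm.

>>> {"method": "step_arm", "body": {
  "steps": [0.007,-0.0005,0.001,0,0,0,1,0.013,-0.0005,0.001,0,0,0,1,0.016,-0.0005,0.001,0,0,0,1,0.019,-0.0005,0.001,0,0,0,1,0.021,-0.0005,0.001,0,0,0,1]
}}

```text
time_s: 7.9
tool_pos: [0.5543, 0.0872, 0.1715]
tool_rot: [-180.0, 0.0, 11.8]
force: [-0.6, -0.4, -2.1]
grip_width: 0.012
```

```bash
python3 -c "from h import *;st()"
```

```text
t 7.9 x_to_face -0.0083 y 0.0016 z 0.1715 rot [-1.800e+02  1.000e-02  1.179e+01] F along/lat/z [-0.7 -0.3 -2.1]
```

>>> {"method": "step_arm", "body": {
  "steps": [0.002,0.001,0,0,0,0,1,0.004,0.001,0,0,0,0,1,0.006,0.001,0,0,0,0,1]
}}

```text
time_s: 8.28
tool_pos: [0.56, 0.0873, 0.1715]
tool_rot: [-180.0, 0.1, 11.8]
force: [-1.7, -0.4, -1.4]
grip_width: 0.0117
```

```bash
python3 -c "from h import *;st()"
```

```text
t 8.275 x_to_face -0.0026 y 0.0005 z 0.1715 rot [-1.800e+02  5.000e-02  1.179e+01] F along/lat/z [-1.7 -0.  -1.4]
```

The claws are in, with only catch-spring force. I'll push on to the face.

>>> {"method": "step_arm", "body": {
  "steps": [0.0015,0,0,0,0,0,1,0.003,0,0,0,0,0,1,0.004,0,0,0,0,0,1,0.004,0,0,0,0,0,1]
}}

```text
time_s: 8.78
tool_pos: [0.5641, 0.0881, 0.1715]
tool_rot: [180.0, 0.0, 11.8]
force: [-1.4, -0.8, -1.2]
grip_width: 0.0117
```

```bash
python3 -c "from h import *;st()"
```

```text
t 8.775 x_to_face 0.0015 y 0.0005 z 0.1715 rot [1.800e+02 2.000e-02 1.179e+01] F along/lat/z [-1.6 -0.5 -1.2]
```

>>> {"method": "step_arm", "body": {
  "steps": [0.001,0,0,0,0,0,1,0.002,0,0,0,0,0,1]
}}

```text
time_s: 9.02
tool_pos: [0.5655, 0.0884, 0.1716]
tool_rot: [-180.0, 0.1, 11.8]
force: [-5.6, -1.8, 3.3]
grip_width: 0.0118
```

>>> {"method": "step_arm", "body": {
  "steps": [0.001,0,0,0,0,0,1,0.001,0,0,0,0,0,1]
}}

```text
time_s: 9.28
tool_pos: [0.5656, 0.0884, 0.1716]
tool_rot: [-180.0, 0.2, 11.8]
force: [-7.7, -2.6, 3.0]
grip_width: 0.0114
```

The back plate is on the face (about 8 N). Now I'll slide down, feeling for the pin and the stop.

>>> {"method": "step_arm", "body": {
  "steps": [-0.0005,0,0.002,0,0,0,1,-0.0005,0,0.004,0,0,0,1,-0.0005,0,0.006,0,0,0,1]
}}

```text
time_s: 9.65
tool_pos: [0.5655, 0.0886, 0.1656]
tool_rot: [-180.0, 0.2, 11.8]
force: [-7.3, -1.0, 3.0]
grip_width: 0.0117
```

>>> {"method": "step_arm", "body": {
  "steps": [0,0,0.002,0,0,0,1,0,0,0.004,0,0,0,1]
}}

```text
time_s: 9.9
tool_pos: [0.5655, 0.0886, 0.1616]
tool_rot: [-180.0, 0.2, 11.8]
force: [-6.0, -1.0, 3.3]
grip_width: 0.0118
```

>>> {"method": "step_arm", "body": {
  "steps": [0,0,0.0015,0,0,0,1,0,0,0.003,0,0,0,1]
}}

```text
time_s: 10.15
tool_pos: [0.5655, 0.0886, 0.159]
tool_rot: [-180.0, 0.2, 11.8]
force: [-8.2, -1.3, 7.3]
grip_width: 0.012
```

>>> {"method": "step_arm", "body": {
  "steps": [0,0,0.001,0,0,0,1,0,0,0.002,0,0,0,1]
}}

```text
time_s: 10.4
tool_pos: [0.5655, 0.0886, 0.1577]
tool_rot: [-180.0, 0.1, 11.8]
force: [-8.5, -1.9, 8.2]
grip_width: 0.0118
```

>>> {"method": "step_arm", "body": {
  "steps": [0,0,0.001,0,0,0,1,0,0,0.002,0,0,0,1]
}}

```text
time_s: 10.65
tool_pos: [0.5655, 0.0886, 0.1559]
tool_rot: [-179.9, 0.1, 11.8]
force: [-9.3, -2.1, 9.8]
grip_width: 0.0121
```

>>> {"method": "step_arm", "body": {
  "steps": [0,0,0.001,0,0,0,1,0,0,0.002,0,0,0,1]
}}

```text
time_s: 10.9
tool_pos: [0.5655, 0.0886, 0.1542]
tool_rot: [-179.9, 0.1, 11.8]
force: [-9.9, -2.5, 12.3]
grip_width: 0.012
```

>>> {"method": "step_arm", "body": {
  "steps": [0,0,0.001,0,0,0,1,0,0,0.002,0,0,0,1]
}}

```text
time_s: 11.15
tool_pos: [0.5656, 0.0886, 0.1534]
tool_rot: [-179.9, 0.1, 11.8]
force: [-13.1, -3.7, 20.5]
grip_width: 0.0115
```

>>> {"method": "step_arm", "body": {
  "steps": [0,0,0.001,0,0,0,1,0,0,0.001,0,0,0,1]
}}

```text
time_s: 11.4
tool_pos: [0.5656, 0.0886, 0.1534]
tool_rot: [-179.9, 0.1, 11.8]
force: [-14.6, -3.5, 22.6]
grip_width: 0.0115
```

The hard stop was felt at TCP z 0.1534, 6 mm below where the pin was met. I'll ease off and check the catch.

>>> {"method": "step_arm", "body": {
  "steps": [-0.0015,0,-0.003,0,0,0,1,-0.0015,0,-0.003,0,0,0,1]
}}

```text
time_s: 11.65
tool_pos: [0.5653, 0.0885, 0.1542]
tool_rot: [-180.0, -0.0, 11.8]
force: [-5.5, -1.0, 6.8]
grip_width: 0.0113
```

```bash
python3 - <<'E'
from h import *
st();c,o=wshot("w4")
cv2.imwrite("pics/m4.png",cv2.resize(c["color"][100:240,180:385],(800,546),interpolation=cv2.INTER_CUBIC))
E
```

```text
t 11.65 x_to_face 0.0028 y 0.0006 z 0.1542 rot [-1.7996e+02 -5.0000e-02  1.1790e+01] F along/lat/z [-5.6  0.1  6.8]
```

View pics/m4.png

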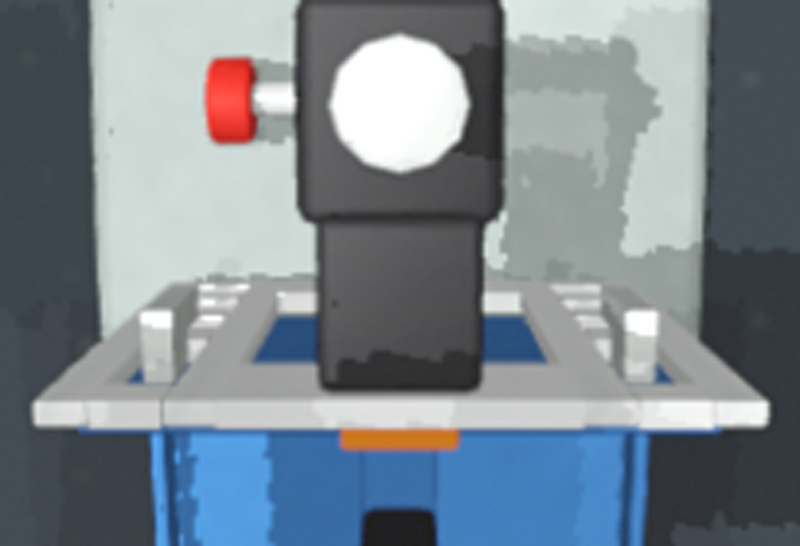

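The view shows both claws behind the sheet (at (158,345) and (641,345)) and the orange catch standing proud over the plate's top edge at (400,440). Next I'll release.

>>> {"method": "step_arm", "body": {
  "steps": [0,0,0,0,0,0,0,0,0,0,0,0,0,0,0,0,0,0,0,0,0,0,0,0,0,0,0,0,0,0,0,0,0,0,0]
}}

```text
time_s: 12.32
tool_pos: [0.5653, 0.0884, 0.1525]
tool_rot: [180.0, -0.0, 11.8]
force: [-0.8, -0.5, -0.3]
grip_width: 0.0426
```

>>> {"method": "step_arm", "body": {
  "steps": [0,0,-0.01,0,0,0,0,0,0,-0.04,0,0,0,0,0,0,-0.09,0,0,0,0,0,0,-0.12,0,0,0,0,0,0,-0.12,0,0,0,0]
}}

```text
time_s: 12.95
tool_pos: [0.567, 0.0886, 0.2764]
tool_rot: [-180.0, -0.4, 11.8]
force: [0.1, 0.4, 0.2]
grip_width: 0.0437
```

```bash
python3 - <<'E'
from h import *
st();c,o=wshot("w5")
a=cv2.resize(c["color"][60:230,180:385],(480,398),interpolation=cv2.INTER_CUBIC)
s=read_camera("scene")["color"];b=cv2.resize(s[180:240,240:288],(318,398),interpolation=cv2.INTER_CUBIC)
cv2.imwrite("pics/m5.png",np.hstack([a,b]))
E
```

```text
t 12.95 x_to_face 0.0044 y 0.0003 z 0.2764 rot [-179.96   -0.38   11.79] F along/lat/z [0.2 0.3 0.2]
```

View pics/m5.png

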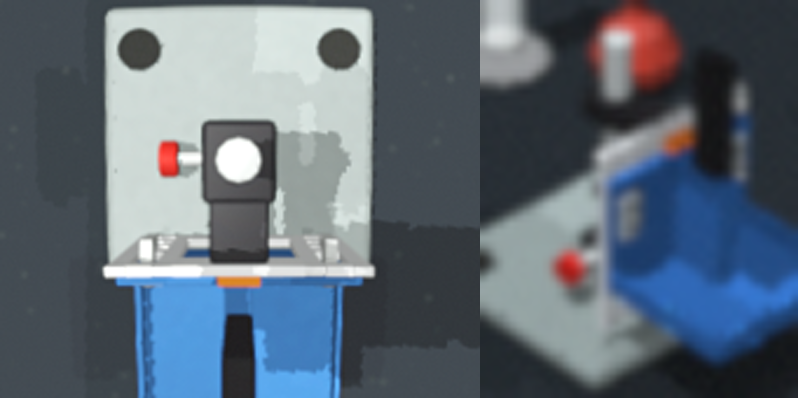

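The bracket hangs straight. The orange catch shows above the plate's top edge in both the wrist view (239,282) and the scene crop (680,143), and the gripper is clear. I'm handing in.

```bash
python3 -c "
from h import *
st();print(env.sign_off())"
```

```text
t 13.05 x_to_face 0.0026 y 0.0006 z 0.2727 rot [-1.7999e+02 -2.0000e-02  1.1790e+01] F along/lat/z [-0.4  0.5  0.3]
the job is handed in; nothing more can be done
None
```

I hooked the larger blue bracket into the upper slots of the grey stand, pressed it down to the hard stop and let go. I handed in at about 13 s.

- **Fit:** Both claws went in on the first try, about 8 mm below nominal height. The plate met the face at about 8 N, roughly 3 mm past where the cameras had put it. I met the pin near TCP z 0.160 m and the hard stop at 0.1534 m. The highest force I read was about 27 N, against the 50 N limit.
- **Last checks:** After release, the wrist and scene pictures showed the orange catch out over the plate's top edge. The bracket hung straight, and the gripper was clear with about 0 N on the wrist.
- **Not measured:** I judged the catch and pin by pictures and feel only, since their joint values can't be read. I didn't re-measure the bottle, beaker and timer, but the arm never went near them.
- **Disagreement:** Camera estimates of the stand's height offset ranged from −5 to −13 mm, and the stop I felt fits about −11 mm.

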